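Drop a terminal block through the spring hood

TASK

A small white ceramic terminal block lies in the railed lane on top of the grey drop box, and a spring-closed metal hood shuts off the drop hole at the end of the lane. Press the ribbed thumb plate beside the lane down with one fingertip and hold it so that the hood stands open, and meanwhile gently push the block along the lane with the other fingertip, under the hood, until it falls into the box; then let the hood spring shut. Only press and push: do not pinch, lift or carry the block, and leave the two nuts on the box's side shelf and the other things on the table where they are.

Things in the scene. Friction and masses are not known exactly. Their poses are not given: they have to be found in the camera images.
- drop_box: Grey sheet-metal drop box fixed to the table, 205 x 193 mm, top deck 62 mm above the table. Origin on the table under the lane's centre line (y = 0); x points along the lane to the hood (the way to push), y left to the thumb plate, z up. Right of the lane (y = -20 to -92 mm) is a flat shelf with two other nuts. Left of y = +46 mm the top is 16 mm below the deck.
- hood (a joint): Angle of the hood with its thumb plate, rad: 0 shut, stop at 0.92; it springs shut when let go (3 to 6 N at the plate). At 0.70 the thumb plate is level, its upper face 8 mm above the deck (70 mm above the table), so one fingertip on it and one in the lane can be equally high; the block passes freely from about 0.55. Open, the hood reaches up to 70 mm above the deck.
- thumb_plate (a point): Mid-width of the ribbed thumb plate's upper face, at box x = -45 mm; moves with the hood. The flat metal plate runs beside the lane from box x = -123 to +30 mm. Shut, it slopes up and outward from y = 54 (17 mm above the deck) to y = 80 (39 mm above). Pressed to 0.70 rad it is level from y = 52 to 86 mm. A fingertip can slide along it while pressing.
- lane_end (a point): The lip: centre of the lane's end edge, at deck height, box x = +15 mm. The lane runs from box x = -125 mm to here, 29 mm wide between rails 4 mm high. The drop hole behind is 46 mm long, 32 mm wide; the block tips in when its middle is past the lip. The hood's front skirt stands 4 mm behind the lip; shut, it ends 3 mm above the deck and stops the block.
- well_floor (a point): Centre of the floor of the closed well under the hole, 6 mm above the table; the well spans 70 mm along x and 62 mm along y.
- block_mid (a point): Middle of the terminal block to be dropped, 7 mm above its foot; its x is its long axis. White ceramic block with four brass screws on top, 32 mm long, 22 mm wide, 14 mm high, about 40 g, lying lengthwise in the lane (within 0.06 rad), 50 to 90 mm from its middle to the lip.
- shaft (a point): Point on the axis of the hood's shaft at box x = 0, y = +40 mm, 15 mm above the deck (77 mm above the table). The shaft runs along the box's x; hood and thumb plate are one piece on it. Its bearing blocks at box x = -116, 6 and 71 mm (10 mm long, y = 34 to 46 mm) stand 22 mm above the deck.
- nut_big: Larger brass hexagonal nut, 24 x 27 x 23 mm, standing on the box's side shelf about 66 mm right of the lane's centre line; origin at its foot. Leave it.
- nut_small: Smaller brass hexagonal nut, 19 x 22 x 18 mm, standing on the side shelf about 68 mm right of the lane's centre line; origin at its foot. Leave it.
- tape_roll: Blue roll of tape, 64 mm across, 18 mm high, lying on the table; origin under its centre. Leave it.
- eraser: Eraser 21 x 45 x 13 mm on the table near the front edge. Leave it.
- rod: Ceramic rod 9 mm thick, 120 mm long, lying near the table's front edge. Leave it.
- screwdriver_small: Small screwdriver, 132 mm long, lying near the table's front edge. Leave it.
- side_cutters: Pliers with red handles, 133 mm long, lying at the left of the table. Leave them.
- block: The same terminal block; origin at the centre of its underside.

How it is judged:
By the outcome, as a careful person would: the job done as asked, in the order asked, and still so for the second after the job is handed in, with the robot touching nothing.
It also fails if it takes over 42 s, if anything falls off the work surface, if the arm or the gripper's body presses on something with over 40 N, if the wrist force passes 120 N, or if a joint passes its speed limit or range.

ROBOT

A 7-joint arm with a two-finger parallel gripper is mounted at the origin on a cart in front of the work surface, level with it; the furniture and walls round the work are solid. World frame = base frame: x ahead of the robot, y to its left, z up, the work surface at z = 0. Lengths are in m, angles in rad, forces in N, time in s.
With the tool pointing down it reaches from about 0.4 to 0.875 m from the base axis. Payload 19.3 kg.
Tool frame: the origin (TCP) lies midway between the tips of the shut fingers; the grasp point (between the pads) lies behind it (r.grip_point_offset is the z of the grasp point in the tool frame, in m); z points along the fingers, y is the line along which they close (so a half turn about z gives the same grasp; the last joint's range is limited). The gripper opens to 85 mm and grips with 20 to 120 N. Pads are 22 mm wide; open, the fingers measure 114 mm over their backs; the gripper's body (76 mm by 85 mm) begins 54 mm behind the grasp point. The pads swing forward as they close: fully open they stand 13 mm farther back than shut.
Start: joints at [1.23, 0.521, -0.036, 1.599, 0.021, 1.021, -0.113], TCP at [0.167, -0.602, 0.231] pointing down, gripper open.
Joint ranges: [-2.91, 2.91], [-0.3, 2.13], [-1.5, 1.42], [0.17, 2.43], [-1.26, 4.41], [0.16, 1.93], [-2.52, 2.52]. Speed limits (rad/s): [1.89, 1.89, 2.39, 2.39, 3.01, 3.01, 3.01].

INTERFACE

Orientations are given as [roll, pitch, yaw] about the fixed x, y, z axes, in that order (R = Rz(yaw) Ry(pitch) Rx(roll)).
In Python, from rig import r, eyes, job_done, recognise, cut_out, spot_point gives the robot as it stands. The module is installed in compiled form; this text tells all that it offers.
- The arm moves only by the shell command python3 -m handwheel 'ROWS' [OPENING] [FORCE]. ROWS is JSON, a list of rows, each a list of 2 entries, a list of its own where there are three numbers: the shift along the tool's x, y, z in cm, then the turn about the tool's z in rad. A call has 1 to 20 rows; each row is the pose to reach, as a shift and turn from the pose commanded when the call began, along the tool's axes at that moment; what a row does not reach only later rows make up. A row lasts 1/12 s, in which the tool goes at most 41.7 mm and 7.16 degrees, less where a joint would pass 70% of its speed; a pose out of reach is approached as far as the arm can. A call with a gripper value outside its range is refused whole. OPENING is the gripper's target within -1 to 1 (shut at 1, half-way at 0, fully open at -1), set as the call begins (- or left out, the last holds). The fingers move at their own pace and stop on an object; FORCE is the grip in N (left out, the last holds). Time passes only in rows, so rows that repeat a pose let the fingers close. It gives the time, the measured TCP pose, the force, the opening and the grip force at its end, in the units of the state.
- r.state(): the state, without advancing time (a new reading comes with each control period).
- eyes.capture(name): name is "scene" or "top" or "wrist"; returns a dict with "frame" (400x640x3 uint8, red, green, blue), "depth" (400x640 float32, m along the optical axis (not along the pixel's ray), 0 where there is no reading), "fx", "fy", "cx", "cy" (pixels), "distortion" ([k1, k2, p1, p2, k3] as OpenCV has them; the pictures are not rectified), "xyz" and "orientation" of the camera in the world. Camera axes: x right, y down, z forward; pixel columns grow to the right and rows downward; lengths in m; the calibration is good to about 2 mm. A picture is of the moment at which its call begins.
- job_done(): hands the job in; it is judged then, once.
Trained networks look in the newest picture that a camera, given by its name, has taken for a name from the list of things; names that differ only in an ending like _2 or _b are one class to them, and where a whole thing is asked for, a point or a joint stands for the part that bears it (a point fixed in the world has none). Each returns a list of dicts, best first, with "p" (0 to 1); they miss things now and then, are a little off and sometimes report something else, mostly with a low value. They report only what shows in the picture. A call takes as long as a camera call.
- recognise(label, camera): "centre" ([column, row] in pixels, amid what is visible of it).
- cut_out(label, camera): "pixels" (400x640 bool, what is visible of it) and "centre" ([column, row] in pixels, amid what is visible of it).
- spot_point(label, camera): "centre" ([column, row] in pixels: a listed point, or the origin of a listed thing).
The state is a dict: "time_s": time; "joints": joint angles; "dq": joint speeds; "effort": joint torques, N m; "tcp_pos": TCP position; "tcp_rot": TCP orientation; "wrist_force": force on the tool from outside, world axes, zero at the start; "moment": the same for the moment, N m; "gripper_width": finger opening in m; "grasp_force": force on a finger pad.
Only numpy, scipy, OpenCV 4.12 (cv2) and the standard library are available. Lean on these libraries where they do the work, as an engineer would, in place of code of your own. Each camera call takes 0.05 s, during which the arm holds its last target. There are 200 camera calls.

## Working session

There is one attempt and no reset: what is moved stays moved. The work goes in short steps, Python scripts to look and compute and a shell command to move; the robot and the scene stay as the last step left them, time stands still between calls to the robot, and variables do not carry over. Pictures are saved under pics/ and viewed, at most 10 in all, crops included, and the job is handed in when it is done.

```bash
mkdir -p pics; cat > h.py <<'E'
import numpy as np,cv2
from rig import r,eyes,job_done,recognise,cut_out,spot_point
from scipy.spatial.transform import Rotation as R
def rot(o):
    o=np.array(o,float)
    return o if o.shape==(3,3) else (R.from_euler('xyz',o).as_matrix() if o.size==3 else R.from_quat(o).as_matrix())
def ray(c,px):
    K=np.array([[c['fx'],0,c['cx']],[0,c['fy'],c['cy']],[0,0,1]])
    u=cv2.undistortPoints(np.array([[px]],float),K,np.array(c['distortion'],float))[0,0]
    return rot(c['orientation'])@np.array([u[0],u[1],1.])
def at_z(c,px,z):
    d=ray(c,px);o=np.array(c['xyz']);return o+d*(z-o[2])/d[2]
def at_depth(c,px):
    i,j=int(round(px[1])),int(round(px[0]));w=c['depth'][max(i-2,0):i+3,max(j-2,0):j+3];w=w[w>0]
    return np.array(c['xyz'])+ray(c,px)*np.median(w) if w.size else None
E
python3 - <<'E'
from h import *
np.set_printoptions(precision=4,suppress=True)
s=r.state();print({k:s[k] for k in('time_s','tcp_pos','tcp_rot','wrist_force','gripper_width')},r.grip_point_offset)
Z=dict(thumb_plate=None,lane_end=.062,block_mid=.069,shaft=.077,well_floor=None,drop_box=0,nut_big=.062,nut_small=.062,hood=None,block=.062)
for n in('scene','top'):
    c=eyes.capture(n);print(n,c['orientation'],np.array(c['xyz']))
    cv2.imwrite(f'pics/{n}0.png',c['frame'][:,:,::-1])
    for l,z in Z.items():
        for d in spot_point(l,n)[:2]:
            print(l,round(d['p'],2),np.array(d['centre']),at_z(c,d['centre'],z) if z is not None else '',at_depth(c,d['centre']))
E
```

```text
{'time_s': 0.0, 'tcp_pos': array([ 0.167 , -0.6019,  0.2307]), 'tcp_rot': array([-3.1405,  0.0001,  0.2707]), 'wrist_force': array([-0.6143, -0.9347, -0.0396]), 'gripper_width': 0.08542879880466028} -0.0187
scene [-2.2097 -0.0148 -2.2812] [-0.2446  0.7674  0.8273]
thumb_plate 0.85 [343.9 192.8]  [ 0.548  -0.0194  0.0517]
lane_end 0.96 [350.2 181. ] [ 0.5701 -0.0647  0.062 ] [ 0.5699 -0.0645  0.0621]
lane_end 0.68 [387.9 189. ] [ 0.4708 -0.1198  0.062 ] [ 0.4689 -0.1174  0.0641]
block_mid 0.74 [345.6 188.4] [ 0.5432 -0.0205  0.069 ] [ 0.5378 -0.0151  0.0743]
block_mid 0.66 [365.5 185.8] [ 0.5165 -0.0738  0.069 ] [ 0.5091 -0.0657  0.0763]
shaft 0.71 [341.7 179.8] [ 0.5743 -0.0337  0.077 ] [ 0.5705 -0.03    0.0805]
well_floor 0.91 [342.8 193.8]  [ 0.55   -0.0171  0.0481]
nut_big 0.53 [343.6 193.6] [ 0.5351 -0.0056  0.062 ] [ 0.5462 -0.0166  0.0511]
nut_big 0.51 [370.4 178.4] [ 0.5421 -0.1208  0.062 ] [ 0.54   -0.1184  0.064 ]
nut_small 0.49 [387.8 187.3] [ 0.477  -0.1261  0.062 ] [ 0.4721 -0.12    0.0671]Traceback (most recent call last):
  File "<stdin>", line 9, in <module>
ValueError: it knows: block, block_mid, drop_box, eraser, lane_end, nut_big, nut_small, rod, screwdriver_small, shaft, side_cutters, tape_roll, thumb_plate, well_floor
```

```bash
python3 - <<'E'
from h import *
np.set_printoptions(precision=4,suppress=True)
Z=dict(thumb_plate=.09,lane_end=.062,block_mid=.069,shaft=.077,drop_box=0,nut_big=.062,nut_small=.062,block=.062)
n='top'
c=eyes.capture(n);print(n,c['orientation'],np.array(c['xyz']),c['fx'])
cv2.imwrite(f'pics/{n}0.png',c['frame'][:,:,::-1])
for l,z in Z.items():
        for d in spot_point(l,n)[:2]:
            print(l,round(d['p'],2),np.array(d['centre']),at_z(c,d['centre'],z),at_depth(c,d['centre']))
u,v=map(int,spot_point('lane_end',n)[0]['centre'])
a=c['frame'][max(v-75,0):v+75,max(u-100,0):u+100,::-1];print(max(u-100,0),max(v-75,0))
cv2.imwrite('pics/topcrop.png',cv2.resize(a,None,fx=4,fy=4,interpolation=cv2.INTER_CUBIC))
E
```

```text
top [-3.0413 -0.0034 -1.5581] [0.3671 0.1298 1.3756] 492.64648837542194
thumb_plate 0.65 [364.5 193.5] [0.5107 0.0049 0.09  ] [0.5109 0.0047 0.0878]
lane_end 0.86 [387. 172.] [ 0.5729 -0.0583  0.062 ] [ 0.5733 -0.0586  0.0599]
block_mid 0.65 [389.2 197.1] [ 0.5042 -0.0631  0.069 ] [ 0.5037 -0.0623  0.0742]
shaft 0.76 [375.9 174.1] [ 0.5645 -0.0266  0.077 ] [ 0.5643 -0.0264  0.0783]
drop_box 0.8 [387.6 179.8] [ 0.5605 -0.0689  0.    ] [ 0.5519 -0.0601  0.0609]
nut_big 0.56 [269.1 175.3] [0.5598 0.2593 0.062 ] [ 0.5691  0.2656 -0.002 ]
nut_big 0.43 [415.3 182.6] [ 0.5451 -0.1346  0.062 ] [ 0.5426 -0.1309  0.0804]
nut_small 0.43 [410.1 204.7] [ 0.4852 -0.1202  0.062 ] [ 0.4853 -0.1204  0.0609]
nut_small 0.36 [388.7 172.5] [ 0.5716 -0.0629  0.062 ] [ 0.572  -0.0633  0.0598]
block 0.61 [390.4 199.4] [ 0.4988 -0.0674  0.062 ] [ 0.4975 -0.0655  0.0747]
287 97
```

View pics/topcrop.png

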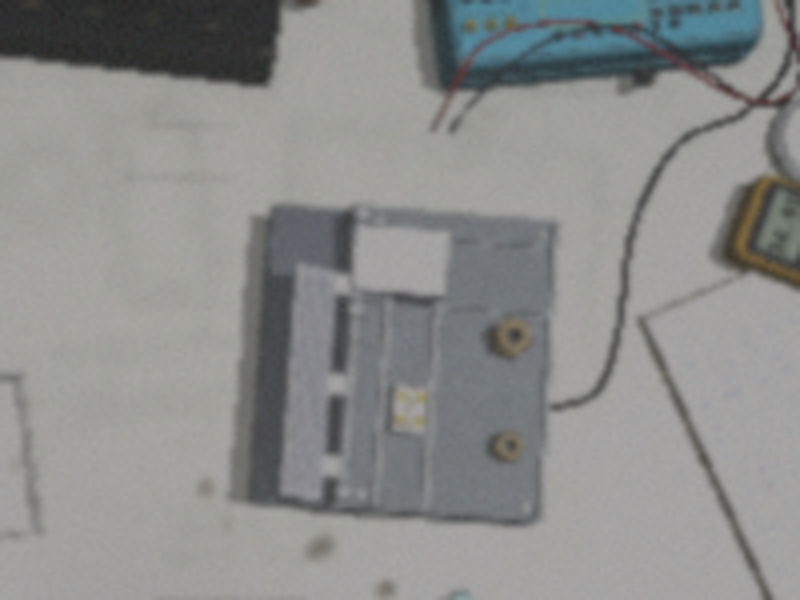

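View pics/scene0.png

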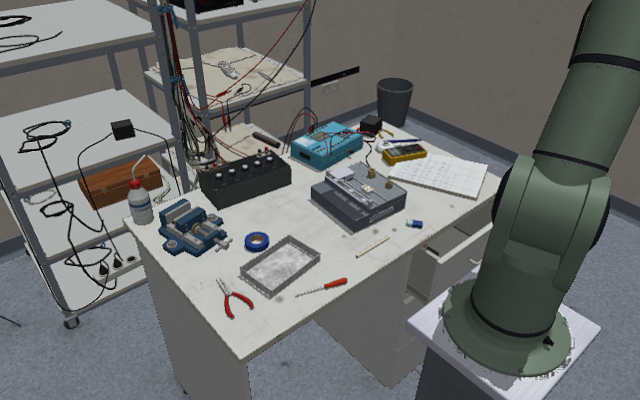

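The top crop shows the lane running almost straight up the picture, with the rails at crop x≈386→377 and 437→428. The block is at (409,408), the shut hood at (402,262), the thumb plate at (310,380), and the nuts at (512,338) and (508,446). In the scene view everything else is clear of the box. Next I'll fit the box pose.

```bash
python3 - <<'E'
from h import *
np.set_printoptions(precision=4,suppress=True)
c=eyes.capture('top')
P=lambda u,v,z:at_z(c,(287+(u+.5)/4-.5,97+(v+.5)/4-.5),z)
for n,u,v,z in[('railL1',386,300,.066),('railL2',377,500,.066),('railR1',437,300,.066),('railR2',428,510,.066),('TR',556,222,.062),('BR',538,522,.062),('TLd',355,208,.062),('BLd',340,505,.062),('blk',409,408,.076)]: print(n,P(u,v,z))
m=cut_out('block_mid','top')
for d in m[:2]:
    q=d['pixels'];ys,xs=np.nonzero(q);print(d['p'],q.sum(),xs.mean(),ys.mean(),at_z(c,(xs.mean(),ys.mean()),.074),cv2.minAreaRect(np.c_[xs,ys].astype(np.float32)))
E
```

```text
railL1 [ 0.5732 -0.0473  0.066 ]
railL2 [ 0.4386 -0.0413  0.066 ]
railR1 [ 0.5737 -0.0817  0.066 ]
railR2 [ 0.4324 -0.0752  0.066 ]
TR [ 0.6288 -0.1633  0.062 ]
BR [ 0.4255 -0.1493  0.062 ]
TLd [ 0.6365 -0.0269  0.062 ]
BLd [ 0.4352 -0.0171  0.062 ]
blk [ 0.4994 -0.0612  0.076 ]
0.61 114 388.2543859649123 199.98245614035088 [ 0.496  -0.0598  0.074 ] ((388.5, 199.5), (13.0, 9.0), 90.0)
```

```bash
python3 -m handwheel '[[[4,-4.5,0],0.03],[[8,-9,0],0.06],[[12,-13.4,0],0.1],[[16,-17.9,0],0.13],[[20,-22.4,0],0.16],[[24,-26.8,0],0.19],[[28,-31.3,0],0.22],[[32,-35.8,0],0.25],[[36,-40.3,0],0.28],[[39,-43.6,0],0.3],[[41,-45.9,0],0.32],[[42.5,-47.6,0],0.325],[[42.5,-47.6,0],0.325],[[42.5,-47.6,0],0.325],[[42.5,-47.6,0],0.325],[[42.5,-47.6,0],0.325],[[42.5,-47.6,0],0.325]]' -0.3 20
python3 - <<'E'
from h import *
np.set_printoptions(precision=4,suppress=True)
c=eyes.capture('wrist');print(c['orientation'],np.array(c['xyz']),c['fx'])
cv2.imwrite('pics/w1.png',c['frame'][:,:,::-1])
for l,z in dict(thumb_plate=.09,lane_end=.062,block_mid=.069,shaft=.077,drop_box=0,nut_big=.062,nut_small=.062,block=.062).items():
        for d in spot_point(l,'wrist')[:2]:
            print(l,round(d['p'],2),np.array(d['centre']),at_z(c,d['centre'],z),at_depth(c,d['centre']))
E
```

```text
time_s: 2.47
tcp_pos: [0.4507, -0.0262, 0.2314]
tcp_rot: [-3.14, -0.001, -0.049]
wrist_force: [-0.1, -0.1, 0.1]
gripper_width: 0.0554
grasp_force: 0.0
[ 2.8285  0.0012 -1.6195] [ 0.53   -0.0303  0.3732] 327.53663360909525
thumb_plate 0.61 [283.4 116.4] [0.5162 0.0015 0.09  ] [0.5161 0.0018 0.088 ]
lane_end 0.84 [356.7  41.3] [ 0.5741 -0.0635  0.062 ] [ 0.5821 -0.0696  0.0055]
lane_end 0.17 [424.9 152.8] [ 0.4748 -0.1269  0.062 ] [ 0.4778 -0.1216  0.0789]
block_mid 0.7 [356.3 133.6] [ 0.4967 -0.0613  0.069 ] [ 0.4974 -0.0607  0.0754]
block_mid 0.69 [432.3  73.5] [ 0.5446 -0.1277  0.069 ] [ 0.5439 -0.1229  0.0838]
shaft 0.72 [315.8  60.1] [ 0.5594 -0.0277  0.077 ] [ 0.5593 -0.0277  0.0785]
shaft 0.4 [279.8 112.4] [0.519  0.0059 0.077 ] [0.5195 0.0043 0.0897]
drop_box 0.97 [350.7  68.7] [ 0.5569 -0.0634  0.    ] [ 0.5525 -0.058   0.061 ]
nut_big 0.69 [432.8  68.8] [ 0.5488 -0.1301  0.062 ] [ 0.5475 -0.1231  0.0839]
nut_big 0.52 [283.6 115.9] [0.5152 0.0045 0.062 ] [0.5164 0.0016 0.0873]
nut_small 0.7 [421.4 155.4] [ 0.4725 -0.1237  0.062 ] [ 0.4749 -0.1197  0.0751]
block 0.63 [354.3 131.2] [ 0.4983 -0.0602  0.062 ] [ 0.4996 -0.0589  0.0752]
```

View pics/w1.png

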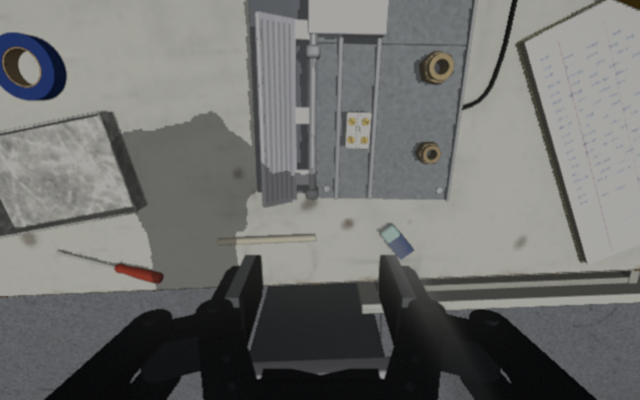

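The wrist view shows the rails from about (340,40) to (337,195) and from (376,40) to (370,195). The block is at (357,130), the plate at (277,110), the nuts at (438,68) and (429,153), and the fingertips at (250,262) and (392,262).

```bash
python3 - <<'E'
from h import *
np.set_printoptions(precision=4,suppress=True)
c=eyes.capture('wrist')
a=c['frame'][20:215,235:475,::-1]
cv2.imwrite('pics/w1c.png',cv2.resize(a,None,fx=3,fy=3,interpolation=cv2.INTER_CUBIC))
g=cv2.cvtColor(c['frame'],cv2.COLOR_RGB2GRAY).astype(float);bg=cv2.GaussianBlur(g,(0,0),6)
for lo,hi in((332,346),(365,382)):
    pts=[]
    for v in range(48,190,3):
        if 95<v<155 : continue
        w=np.clip((g-bg)[v,lo:hi],0,None)**2
        pts.append(at_z(c,((w*np.arange(lo,hi)).sum()/w.sum(),v),.066))
    p=np.array(pts);k=np.polyfit(p[:,0],p[:,1],1)
    k=np.polyfit(*p[abs(p[:,1]-np.polyval(k,p[:,0]))<.002][:,:2].T,1);print(k,np.polyval(k,[.57,.5,.45]))
d=cut_out('block_mid','wrist')[0];ys,xs=np.nonzero(d['pixels']);R_=cv2.minAreaRect(np.c_[xs,ys].astype(np.float32))
for q in cv2.boxPoints(R_):print(q,at_z(c,q,.076))
for q in((262,256),(240,256),(380,256),(402,256)):print(at_depth(c,q))
E
```

```text
[-0.0591 -0.0156] [-0.0493 -0.0452 -0.0422]
[-0.0621 -0.0468] [-0.0822 -0.0779 -0.0748]
[338.4282 147.8647] [ 0.4839 -0.049   0.076 ]
[340.5165 108.1851] [ 0.5183 -0.0521  0.076 ]
[365.9199 109.5221] [ 0.5159 -0.0742  0.076 ]
[363.8315 149.2017] [ 0.4814 -0.0719  0.076 ]
[ 0.3415  0.049  -0.0003]
[ 0.3428  0.0769 -0.0007]
[ 0.3335 -0.0999  0.    ]
[ 0.3318 -0.1277 -0.0003]
```

View pics/w1c.png

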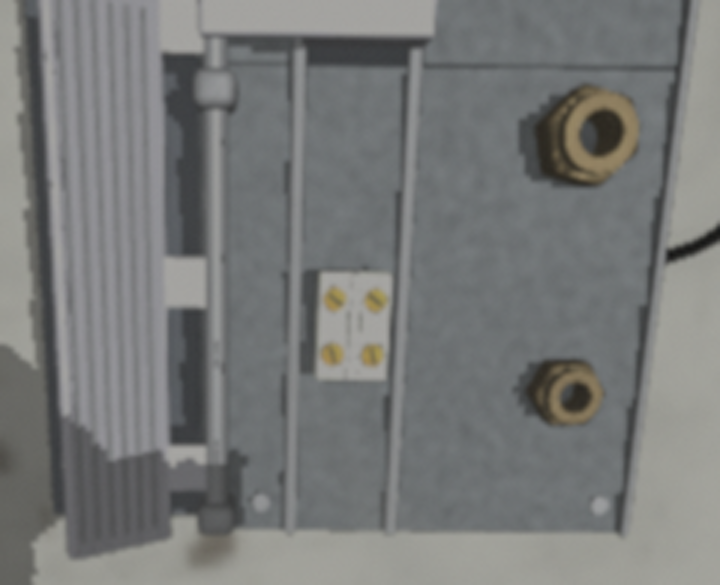

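Box yaw is about −0.060 and the lane centre is y≈−0.0615 at x=0.50. The block's rear face is at x≈0.483, with 74 mm from its middle to the lip. I'll line up the fingers behind the block and descend to just above the plate.

```bash
python3 -m handwheel '[[[0.7,-0.15,2],0.011],[[1.3,-0.26,5],0.011],[[1.3,-0.26,8],0.011],[[1.3,-0.26,10],0.011],[[1.3,-0.26,11.5],0.011],[[1.3,-0.26,12],0.011],[[1.3,-0.26,12],0.011],[[1.3,-0.26,12],0.011]]'
python3 - <<'E'
from h import *
c=eyes.capture('wrist')
cv2.imwrite('pics/w2.png',c['frame'][:,:,::-1])
E
```

```text
time_s: 3.68
tcp_pos: [0.4628, -0.028, 0.1119]
tcp_rot: [-3.142, -0.0, -0.065]
wrist_force: [0.4, 0.3, -1.0]
gripper_width: 0.0556
grasp_force: 0.0
```

View pics/w2.png

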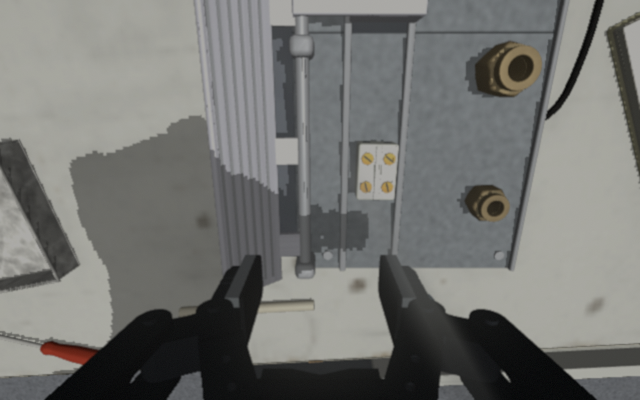

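The lane finger is about 4 mm too far right. The image shows the fingertips at (250,262) and (392,262), the block at (377,172), and the plate under the left finger. I'll shift left and descend in small steps while watching the force.

```bash
python3 -m handwheel '[[[0,-0.2,0],-0.005],[[0,-0.35,0.5],-0.005],[[0,-0.35,1],-0.005],[[0,-0.35,1.5],-0.005],[[0,-0.35,2],-0.005],[[0,-0.35,2.5],-0.005],[[0,-0.35,2.5],-0.005],[[0,-0.35,2.5],-0.005]]'
python3 - <<'E'
from h import *
s=r.state();print(s['tcp_pos'],s['tcp_rot'],s['wrist_force'])
E
```

```text
time_s: 4.4
tcp_pos: [0.4625, -0.0247, 0.086]
tcp_rot: [3.141, 0.001, -0.06]
wrist_force: [-0.3, -2.8, 1.9]
gripper_width: 0.0555
grasp_force: 1.3
[ 0.46252876 -0.02471733  0.08598138] [ 3.14132503e+00  7.42484217e-04 -6.03490644e-02] [-0.32301059 -2.78886351  1.88875096]
```

```bash
python3 -m handwheel '[[[0,0,0.3],0],[[0,0,0.6],0],[[0,0,0.9],0],[[0,0,1.2],0],[[0,0,1.5],0],[[0,0,1.8],0],[[0,0,2],0],[[0,0,2],0],[[0,0,2],0]]'
python3 - <<'E'
from h import *
c=eyes.capture('wrist');cv2.imwrite('pics/w3.png',c['frame'][:,:,::-1])
P=at_depth
for q in((230,60),(220,100),(230,30),(245,60)):print(q,P(c,q))
E
```

```text
time_s: 5.15
tcp_pos: [0.4629, -0.0248, 0.0662]
tcp_rot: [3.141, -0.0, -0.061]
wrist_force: [1.7, -1.7, 5.1]
gripper_width: 0.0552
grasp_force: 2.7
(230, 60) [0.55790476 0.00446401 0.06992966]
(220, 100) [0.54346257 0.0105796  0.07007197]
(230, 30) [0.56823259 0.00291396 0.07006868]
(245, 60) [ 0.55758189 -0.00129385  0.06970948]
```

View pics/w3.png

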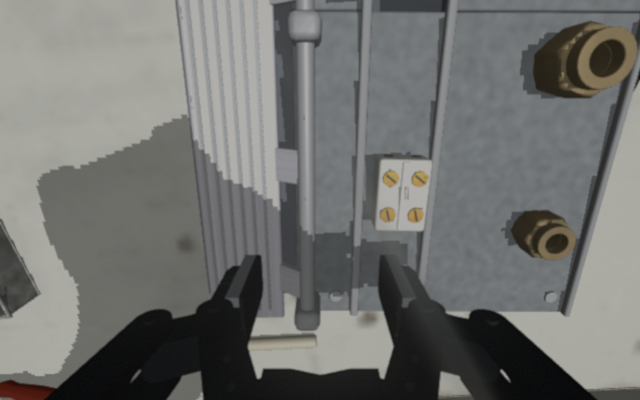

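The plate reads level at 70 mm, so the hood is at about 0.70 rad, and the lane fingertip sits between the rails behind the block at (403,195). Now a slow push.

```bash
python3 -m handwheel '[[[0.3,0,0.05],0],[[0.6,0,0.1],0],[[0.8,0,0.1],0],[[1,0,0.1],0],[[1.2,0,0.1],0],[[1.4,0,0.1],0],[[1.6,0,0.1],0],[[1.8,0,0.1],0],[[2,0,0.1],0],[[2.2,0,0.1],0],[[2.4,0,0.1],0],[[2.6,0,0.1],0],[[2.8,0,0.1],0],[[3,0,0.1],0],[[3.2,0,0.1],0],[[3.4,0,0.1],0],[[3.6,0,0.1],0],[[3.8,0,0.1],0],[[4,0,0.1],0]]'
python3 - <<'E'
from h import *
c=eyes.capture('wrist');cv2.imwrite('pics/w4.png',c['frame'][:,:,::-1])
for d in spot_point('block_mid','wrist')[:2]:print(d['p'],d['centre'],at_z(c,d['centre'],.069))
E
```

```text
time_s: 6.78
tcp_pos: [0.5017, -0.027, 0.0649]
tcp_rot: [3.141, 0.002, -0.06]
wrist_force: [-3.5, 0.6, 6.3]
gripper_width: 0.0554
grasp_force: 3.2
0.83 [400.8, 220.8] [ 0.52598996 -0.06478808  0.069     ]
```

View pics/w4.png

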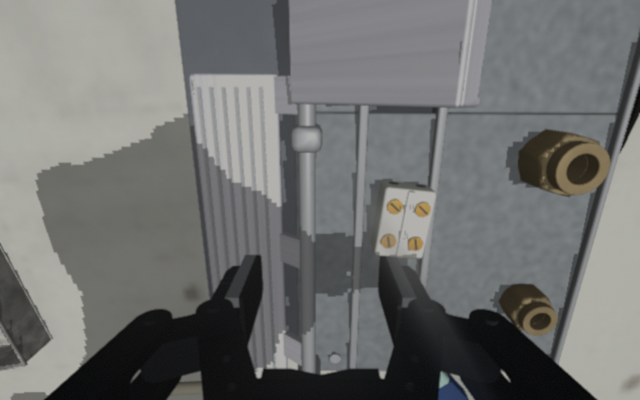

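The block is moving ahead of the fingertip, with its middle now at (405,222), x≈0.526, about 48 mm short of the lip. The hood is open above the lane end. I'll keep pushing.

```bash
python3 -m handwheel '[[[0.2,0,0],0],[[0.4,0,0],0],[[0.6,0,0],0],[[0.8,0,0],0],[[1,0,0],0],[[1.2,0,0],0],[[1.4,0,0],0],[[1.6,0,0],0],[[1.8,0,0],0],[[2,0,0],0],[[2.2,0,0],0],[[2.4,0,0],0],[[2.6,0,0],0],[[2.8,0,0],0],[[3,0,0],0],[[3.2,0,0],0],[[3.4,0,0],0],[[3.6,0,0],0],[[3.8,0,0],0],[[4,0,0],0]]'
python3 -m handwheel '[[[0.2,0,0],0],[[0.4,0,0],0],[[0.6,0,0],0],[[0.8,0,0],0],[[1,0,0],0],[[1.2,0,0],0],[[1.4,0,0],0],[[1.5,0,0],0],[[1.5,0,0],0],[[1.5,0,0],0]]'
python3 - <<'E'
from h import *
a=eyes.capture('wrist')['frame']
for n in('wrist','scene','top'):
    c=eyes.capture(n)
    for d in spot_point('block_mid',n)[:2]:print(n,d['p'],d['centre'],at_z(c,d['centre'],.069),at_depth(c,d['centre']))
b=c['frame'][125:245,330:450];cv2.imwrite('pics/w5.png',np.hstack([a[:,150:550],cv2.resize(b,(400,400))])[:,:,::-1])
E
```

```text
time_s: 8.55
tcp_pos: [0.5417, -0.0294, 0.0649]
tcp_rot: [3.141, 0.002, -0.06]
wrist_force: [-5.0, -0.1, 5.7]
gripper_width: 0.0557
grasp_force: 3.3
time_s: 9.38
tcp_pos: [0.557, -0.0303, 0.065]
tcp_rot: [3.141, 0.001, -0.06]
wrist_force: [-2.7, 0.3, 5.6]
gripper_width: 0.0555
grasp_force: 2.8
wrist 0.63 [380.4, 152.5] [ 0.6125698  -0.05899916  0.069     ] [ 0.61867076 -0.05288185  0.10407467]
scene 0.7 [341.6, 182.5] [ 0.57274293 -0.03232469  0.069     ] [ 0.56175919 -0.02157692  0.07919005]
```

View pics/w5.png

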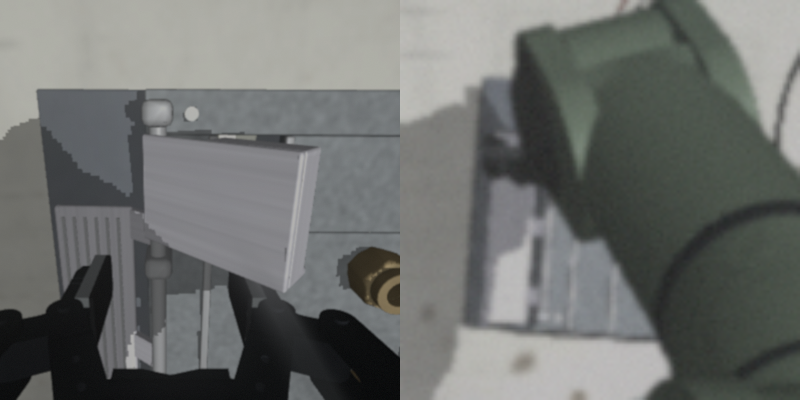

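The block is hidden under the open hood at about (235,210). A pale sliver shows behind the hood at (238,137) in this composite. I'll use the depth reading there to see whether it's the block.

```bash
python3 - <<'E'
from h import *
np.set_printoptions(precision=4,suppress=True)
c=eyes.capture('wrist')
for v in(134,136,138,140):
  for u in range(366,442,6):
    d=c['depth'][v,u];p=np.array(c['xyz'])+ray(c,(u,v))*d;print(u,v,(p*1000).astype(int),c['frame'][v,u],end=' ; ')
  print()
E
```

```text
366 134 [619 -54  60] [73 76 76] ; 372 134 [619 -56  61] [112 112 111] ; 378 134 [619 -59  60] [112 112 111] ; 384 134 [619 -61  61] [96 97 97] ; 390 134 [619 -64  61] [80 82 81] ; 396 134 [618 -67  61] [97 99 98] ; 402 134 [618 -69  61] [ 97 100 100] ; 408 134 [618 -72  61] [87 90 91] ; 414 134 [618 -75  60] [90 94 95] ; 420 134 [618 -77  60] [90 93 94] ; 426 134 [618 -80  61] [89 92 94] ; 432 134 [617 -82  61] [90 93 95] ; 438 134 [617 -85  60] [90 93 94] ; 
366 136 [619 -53  64] [77 78 77] ; 372 136 [613 -62  19] [173 172 169] ; 378 136 [613 -66  20] [173 172 169] ; 384 136 [613 -69  18] [171 170 167] ; 390 136 [612 -73  19] [126 128 121] ; 396 136 [612 -76  19] [126 126 120] ; 402 136 [612 -79  19] [125 126 119] ; 408 136 [610 -86   5] [63 65 68] ; 414 136 [610 -90   6] [64 66 68] ; 420 136 [609 -94   4] [63 64 68] ; 426 136 [609 -97   4] [64 66 68] ; 432 136 [610 -99  11] [42 44 44] ; 438 136 [617 -84  63] [89 90 91] ; 
366 138 [618 -53  63] [82 83 84] ; 372 138 [621 -52  89] [98 97 98] ; 378 138 [621 -54  88] [101 101 101] ; 384 138 [611 -69  18] [130 129 128] ; 390 138 [611 -73  18] [115 116 112] ; 396 138 [611 -76  18] [125 126 120] ; 402 138 [611 -79  18] [127 129 121] ; 408 138 [609 -87   4] [64 66 68] ; 414 138 [609 -90   4] [64 67 69] ; 420 138 [608 -94   4] [64 66 69] ; 426 138 [608 -97   6] [63 66 68] ; 432 138 [609 -99  10] [42 43 43] ; 438 138 [616 -84  64] [142 143 144] ; 
366 140 [621 -49  94] [78 78 80] ; 372 140 [621 -51  94] [76 76 78] ; 378 140 [621 -53  94] [77 77 79] ; 384 140 [621 -55  94] [75 74 77] ; 390 140 [621 -57  95] [77 77 79] ; 396 140 [620 -59  94] [82 82 84] ; 402 140 [620 -62  93] [93 93 92] ; 408 140 [608 -87   4] [69 70 73] ; 414 140 [607 -90   5] [67 69 71] ; 420 140 [607 -94   4] [65 67 70] ; 426 140 [607 -98   4] [64 66 69] ; 432 140 [607 -99  10] [41 43 43] ; 438 140 [615 -84  65] [155 157 158] ;
```

The pale surface is at z≈19–20 mm, which is the well floor at 6 mm plus the block's 14 mm, so the block is lying flat in the well. I'll back off a little, then release the plate smoothly and rise clear.

```bash
python3 -m handwheel '[[[-0.5,0,0],0],[[-1,0,0],0],[[-1.5,0,0],0],[[-2,0,0],0],[[-2,0,-0.4],0],[[-2,0,-0.8],0],[[-2,0,-1.2],0],[[-2,0,-1.6],0],[[-2,0,-2],0],[[-2,0,-2.4],0],[[-2,0,-2.8],0],[[-2,0,-3.2],0],[[-2,0,-4],0],[[-2,0,-6],0],[[-2,0,-8],0],[[-2,0,-10],0],[[-4,0,-12],0],[[-7,0,-14],0],[[-10,0,-15],0],[[-10,0,-15],0]]'
python3 -m handwheel '[[[-2,0,-1],0],[[-2,0,-1],0],[[-2,0,-1],0],[[-2,0,-1],0]]'
python3 - <<'E'
from h import *
s=r.state();print(s['tcp_pos'],s['wrist_force'],s['dq'])
c=eyes.capture('wrist');cv2.imwrite('pics/w6.png',c['frame'][:,:,::-1])
for l,z in dict(nut_big=.062,nut_small=.062,thumb_plate=.09).items():
  for d in spot_point(l,'wrist')[:1]:print(l,d['p'],at_z(c,d['centre'],z),at_depth(c,d['centre']))
E
```

```text
time_s: 11.45
tcp_pos: [0.4543, -0.0241, 0.2176]
tcp_rot: [3.141, -0.001, -0.06]
wrist_force: [2.1, -0.1, 1.4]
gripper_width: 0.0554
grasp_force: 0.0
time_s: 11.78
tcp_pos: [0.4382, -0.023, 0.2255]
tcp_rot: [-3.142, -0.001, -0.06]
wrist_force: [0.3, 0.3, -0.4]
gripper_width: 0.0555
grasp_force: 0.0
[ 0.43824449 -0.022974    0.22552993] [ 0.27640787  0.25778851 -0.36448612] [-3.88209394e-03  1.73936738e-02 -7.64222903e-04 -4.22654429e-03
 -7.76168521e-04 -2.19570212e-03 -8.82142343e-05]
nut_big 0.95 [ 0.54797577 -0.12816217  0.062     ] [ 0.54582801 -0.12107729  0.08353672]
nut_small 0.55 [ 0.47456101 -0.12561507  0.062     ] [ 0.47688145 -0.12032801  0.07848984]
thumb_plate 0.8 [0.51834523 0.00450855 0.09      ] [0.51834418 0.00446749 0.09035338]
```

View pics/w6.png

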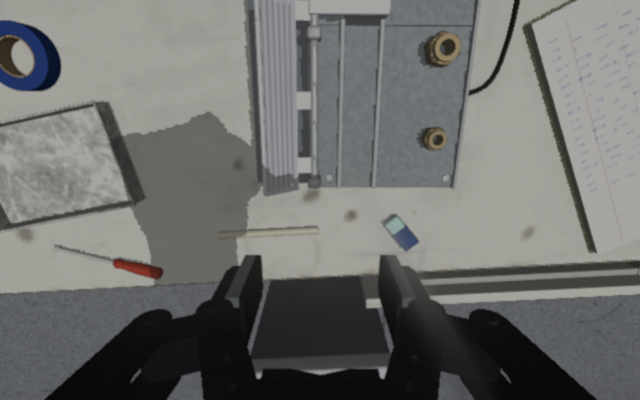

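The lane at (358,110) is empty, the hood at (350,6) is shut, and the plate at (277,95) is back up. The nuts at (443,48) and (434,138) haven't moved, and the robot is clear of everything.

```bash
python3 -c "
from rig import job_done
print(job_done())"
```

```text
the job is handed in; nothing more can be done
None
```

The block was pushed under the held-open hood and dropped into the box. The hood then sprang shut, the nuts were left where they were, and the job was handed in at about 12 s.

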